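Close up the spacer blocks and shut the keeper

TASK

Push the row of wooden spacer blocks along the aluminium channel, all together as one train, until they stand fully home against the end stop; push only on the last block of the row (the one farthest from the stop) and do not lift any block. Then push the steel keeper by its thumb plate fully across the channel behind the row to lock it in. Leave the other things on the table where they are, and finish with the robot clear of everything.

Things in the scene. Friction and masses are not known exactly. Their poses are not given: they have to be found in the camera images.
- channel: Fixed aluminium channel, 52 mm wide, floor 6 mm thick, walls 5 mm thick, 16 mm high, 42 mm apart. Place and yaw vary. Origin: on the table, on its middle line; x towards the end stop (roughly robot's left, 69 to 111 degrees from ahead), y across to the keeper's side (roughly to the robot). Runs from x = -160 mm (open end) to the stop's face, x = +170; steel stop 44 mm high, 14 thick.
- stop_face (a point): Foot of the end stop's face: on the channel's floor (6 mm above the table), on its middle line; axes as the channel's. The row at home fills x = -170 to 0 mm from here: three 40 mm blocks, then the 50 mm end block.
- end_block: Last block of the row, always farthest from the stop: loose beech, 50 long x 40 wide x 50 high mm, about 100 g, thin steel plate on its pushed face. Origin: centre of its underside, on the channel's floor; x to the stop, z up. The row starts 50 to 120 mm short of home, blocks within 1 mm of touching; sliding it all takes 1 to 3 N.
- push_face (a point): Centre of the end block's steel-plated face: 25 mm above the block's underside, 25 mm behind its origin. Push here in the channel's +x. The face stands clear of the walls from 16 to 56 mm above the table; 170 mm from stop_face when home.
- block_low: Loose plain beech spacer block, 40 long (along the channel) x 40 wide x 30 high mm, about 50 g (varies). Origin: centre of its underside; x along the channel towards the end stop, z up. One of the three front blocks; their order in the row varies. Not to be touched by the robot.
- block_mid: Loose plain beech spacer block, 40 long (along the channel) x 40 wide x 38 high mm, about 60 g (varies). Origin: centre of its underside; x along the channel towards the end stop, z up. One of the three front blocks; their order in the row varies. Not to be touched by the robot.
- block_high: Loose plain beech spacer block, 40 long (along the channel) x 40 wide x 46 high mm, about 70 g (varies). Origin: centre of its underside; x along the channel towards the end stop, z up. One of the three front blocks; their order in the row varies. Not to be touched by the robot.
- keeper (a joint): Steel keeper bar, 6 mm thick, slides across the channel 18 to 36 mm above the table. 0 = drawn back (tip 43 mm from the middle line), 0.055 m = fully across, end of travel; starts at 0 to 0.012. Moves along the channel's -y (away from the robot), takes about 2 N, stays where left. When across it lies 4 to 10 mm behind the home row, so it passes only if the row is home.
- thumb_plate (a point): Centre of the outer (channel +y, robot's side) face of the keeper's upright thumb plate, 40 mm above the table; plate 28 mm wide, 6 thick, 17 to 61 mm above the table. At keeper 0: x = -7, y = +91 mm in the channel's frame. Push it along -y. Below it a fixed shelf 16 mm high (x -27 to +13, y 26 to 108).
- beaker: Bystander: clear plastic beaker, 84 mm across, 110 mm high, loose. Origin: centre of its underside.
- weight: Bystander: brass paper weight with a small knob, 54 mm across, 62 mm high, loose. Origin: centre of its underside.
- meter: Bystander: grey hand-held meter lying flat, 85 x 165 x 32 mm, loose. Origin: centre of its underside.
- brush: Bystander: brush lying on the table, about 200 mm long, under 40 mm high, loose. Origin: underside, near its middle.
Not all that is in view belongs to the job. What is shaped like the end_block but red or turquoise is not meant.

How it is judged:
By the outcome, as a careful person would: the job done as asked, in the order asked, and still so for the second after the job is handed in, with the robot touching nothing.
It also fails if it takes over 48 s, if anything falls off the work surface, if the arm or the gripper's body presses on something with over 40 N, if the wrist force passes 120 N, or if a joint passes its speed limit or range.

ROBOT

A 6-joint arm with a two-finger parallel gripper is mounted at the origin on the work surface. World frame = base frame: x ahead of the robot, y to its left, z up, the work surface at z = 0. Lengths are in m, angles in rad, forces in N, time in s.
With the tool pointing down it reaches from about 0.275 to 0.875 m from the base axis. Payload 12.5 kg.
Tool frame: the origin (TCP) lies between the finger pads; the fingertips stand 11 mm ahead of it and the grasp point (between the pads) lies 8 mm behind it; z points along the fingers, y is the direction in which the jaws open and shut (so a half turn about z gives the same grasp; the last joint's range is limited). The gripper opens to 85 mm and grips with 20 to 120 N. Pads are 22 mm wide; open, the fingers measure 114 mm over their backs; the gripper's body (76 mm by 85 mm) begins 54 mm behind the grasp point. The pads swing forward as they close: fully open they stand 13 mm farther back than shut.
Start: joints at [-1.366, 0.351, 1.652, -0, 1.139, -0.085], TCP at [0.157, -0.527, 0.207] pointing down, gripper open.
Joint ranges: [-2.75, 2.75], [-0.79, 2.1], [0.01, 2.65], [-1.57, 4.71], [0.07, 3.14], [-2.87, 2.87]. Speed limits (rad/s): [2.22, 2.22, 2.79, 3.14, 3.14, 3.14].

INTERFACE

Orientations are given as a unit quaternion [x, y, z, w].
In Python, from bench import state, capture, get_calibration, finish_job gives the robot as it stands. The module is installed in compiled form; this text tells all that it offers.
- The arm moves only by the shell command python3 -m jog 'ROWS' [FORCE]. ROWS is JSON, a list that holds one entry, the list of rows, each a list of 5 numbers: the opening, from -1 (shut) to 1 (fully open), then the shift along the tool's x, y, z in mm, then the turn about the tool's z in rad. In form: [[[hand, dx, dy, dz, twist], ...]]. A call has 1 to 12 rows; each row is the pose to reach, as a shift and turn from the pose commanded when the call began, along the tool's axes at that moment; what a row does not reach only later rows make up. A row lasts 1/8 s, in which the tool goes at most 62.5 mm and 10.7 degrees, less where a joint would pass 70% of its speed; a pose out of reach is approached as far as the arm can. A call with a gripper value outside its range is refused whole. The fingers move at their own pace and stop on an object; FORCE is the grip in N (left out, the last holds). Time passes only in rows, so rows that repeat a pose let the fingers close. It gives the time, the measured TCP pose, the force and the opening at its end, in the units of the state.
- state(): the state, without advancing time (a new reading comes with each control period).
- capture(name): name is "side" or "top" or "wrist"; returns the picture (420x560x3 uint8, red, green, blue); there is no depth.
- get_calibration(name): a dict with "intrinsics" (3x3 intrinsics, pixels), "k1" (the pictures are not rectified: a ray, as slopes to the right and down, at radius r is drawn at 1 + k1 r^2 times it, then the intrinsics apply), "position" and "attitude" of the camera in the world. Camera axes: x right, y up, looking along -z (the intrinsics and any distortion apply to the point x, -y, -z); pixel columns grow to the right and rows downward; lengths in m; the calibration is good to about 2 mm. A picture is of the moment at which its call begins: read the wrist's pose just before it. get_calibration takes no time and is no camera call; for the wrist camera it gives the pose at the moment of the call.
- finish_job(): hands the job in, once; it reports no verdict.
The state is a dict: "clock": time; "joint_positions": joint angles; "dq": joint speeds; "joint_torque": joint torques, N m; "ee_pos": TCP position; "ee_rot": TCP orientation; "ft_force": force on the tool from outside, world axes, zero at the start; "torque": the same for the moment, N m; "grip_width": finger opening in m.
Only numpy, scipy, OpenCV 4.12 (cv2) and the standard library are available. Lean on these libraries where they do the work, as an engineer would, in place of code of your own. Each camera call takes 0.05 s, during which the arm holds its last target.

## Working session

There is one attempt and no reset: what is moved stays moved. The work goes in short steps, Python scripts to look and compute and a shell command to move; the robot and the scene stay as the last step left them, time stands still between calls to the robot, and variables do not carry over. Pictures are saved under pics/ and viewed, and the job is handed in when it is done.

```bash
mkdir -p pics
python3 - <<'E'
from bench import *
import cv2
s=state();print({k:(v if not hasattr(v,'round') else v) for k,v in s.items()})
for n in("side","top","wrist"):
    c=get_calibration(n);print(n,c)
    cv2.imwrite(f"pics/{n}0.png",capture(n)[:,:,::-1])
E
```

```text
{'clock': 0.0, 'joint_positions': array([-1.36558069e+00,  3.51203213e-01,  1.65244240e+00, -9.29418700e-06,
        1.13910418e+00, -8.45762681e-02]), 'dq': array([-0.001018  ,  0.00227521,  0.00074923, -0.00138995,  0.0019014 ,
       -0.00161255]), 'joint_torque': array([ 3.83197748e-04, -5.06096935e+01, -2.91402233e+01, -5.84787676e-05,
        4.51926462e-03, -1.34842196e-05]), 'ee_pos': array([ 0.15712354, -0.52669531,  0.20676957]), 'ee_rot': array([ 9.89520488e-01,  1.44391377e-01, -3.90898188e-05, -5.77260956e-04]), 'ft_force': array([-0.58184119,  0.47991763, -0.15202073]), 'torque': array([ 0.0040565 ,  0.0404911 , -0.02803868]), 'grip_width': 0.0855900605812894}
side {'intrinsics': array([[425.4203686 ,   0.        , 278.82319014],
       [  0.        , 425.4203686 , 211.55347957],
       [  0.        ,   0.        ,   1.        ]]), 'k1': -0.12226348669149373, 'position': array([0.17203181, 0.90254472, 0.62259145]), 'attitude': array([-0.10207682,  0.49333445,  0.84541974, -0.17738914])}
top {'intrinsics': array([[464.13485101,   0.        , 286.32262267],
       [  0.        , 464.13485101, 211.69115833],
       [  0.        ,   0.        ,   1.        ]]), 'k1': 0.05011941722349819, 'position': array([0.39276287, 0.00211146, 1.12083449]), 'attitude': array([ 0.04459463, -0.06517598, -0.69407875,  0.7155544 ])}
wrist {'intrinsics': array([[332.68593502,   0.        , 280.50237443],
       [  0.        , 332.68593502, 205.60200067],
       [  0.        ,   0.        ,   1.        ]]), 'k1': -0.002397829659127451, 'position': array([ 0.22241486, -0.50777787,  0.37237456]), 'attitude': array([-0.10778265,  0.08038627, -0.59235347,  0.7943792 ])}
```

View pics/top0.png

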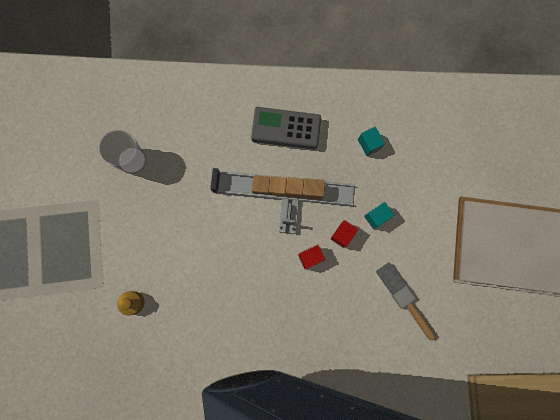

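View pics/side0.png

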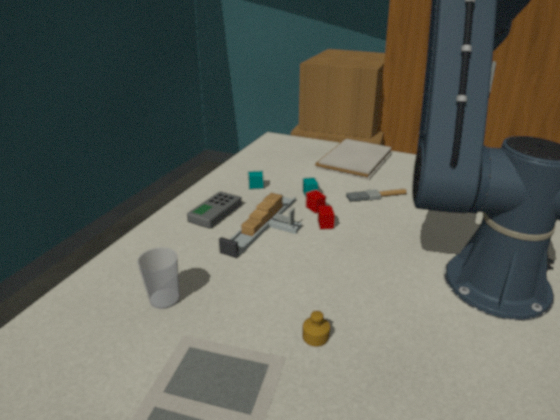

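View pics/wrist0.png

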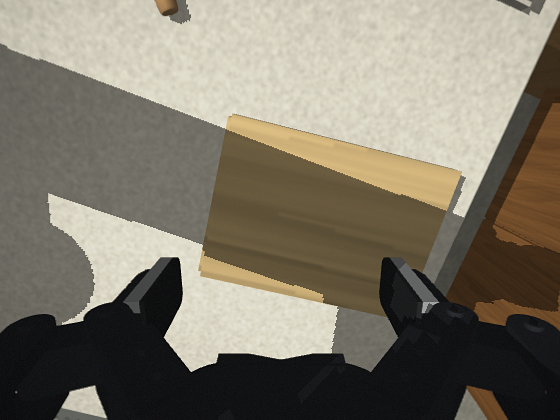

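The top picture shows the channel running from its stop at (216,181) to the open end at (355,195). The row is at columns 252–324 and the keeper's thumb plate is near (290,228). There are red cubes at (345,233) and (312,257), and turquoise ones at (371,140) and (380,215). I'll enlarge it next.

```bash
cat > h.py <<'E'
import numpy as np, cv2
from bench import *
from scipy.spatial.transform import Rotation as R
def ray(c,uv):
    K=c["intrinsics"];d=np.array([(uv[0]-K[0,2])/K[0,0],(uv[1]-K[1,2])/K[1,1]])
    p=cv2.undistortPoints(np.array([[uv]],float),K,np.array([c["k1"],0,0,0.]))[0,0]
    return np.array(c["position"]),R.from_quat(c["attitude"]).apply([p[0],-p[1],-1])
def onz(c,uv,z):
    o,d=ray(c,uv);return o+d*(z-o[2])/d[2]
def proj(c,P):
    K=c["intrinsics"];q=R.from_quat(c["attitude"]).inv().apply(np.atleast_2d(P)-c["position"])
    x=np.c_[q[:,0],-q[:,1]]/-q[:,2:];r2=(x**2).sum(1,keepdims=True);x=x*(1+c["k1"]*r2)
    return x*[K[0,0],K[1,1]]+[K[0,2],K[1,2]]
E
python3 - <<'E'
import cv2
a=cv2.imread("pics/top0.png")[155:265,200:400]
cv2.imwrite("pics/topc.png",cv2.resize(a,None,fx=4,fy=4,interpolation=cv2.INTER_CUBIC))
a=cv2.imread("pics/side0.png")[160:270,200:350]
cv2.imwrite("pics/sidec.png",cv2.resize(a,None,fx=5,fy=5,interpolation=cv2.INTER_CUBIC))
E
```

```text
(no output)
```

View pics/topc.png

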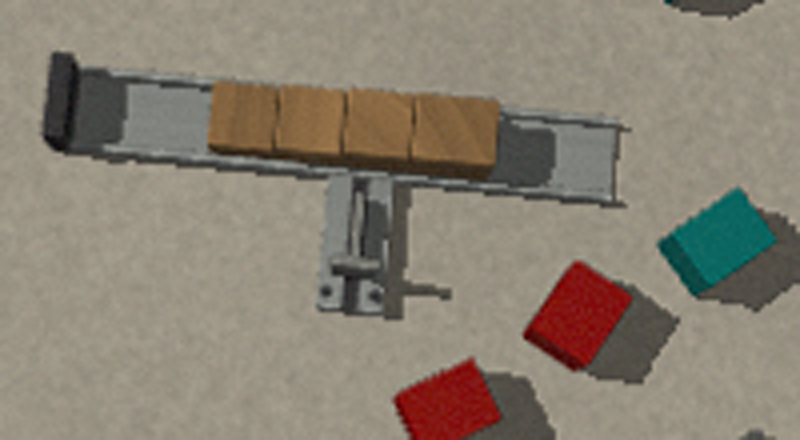

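View pics/sidec.png

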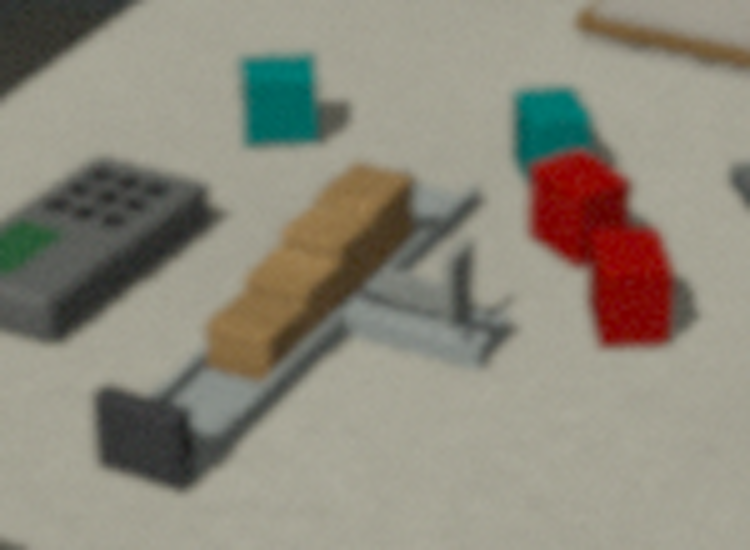

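Run:
```python
from h import *
c=get_calibration("top")
f=lambda u,v,z:onz(c,(200+(u+.5)/4-.5,155+(v+.5)/4-.5),z)*1000
P=dict(openfar=(624,122,.016),opennear=(620,206,.016),stopfar=(78,56,.044),stopnear=(70,150,.044),nearwallL=(130,160,.016),farwallR=(560,115,.016),farwallL=(130,73,.016),nearwallR=(560,200,.016),
 bfar=(499,100,.056),bnear=(496,170,.056),plL=(333,264,.061),plR=(381,268,.061),plRlow=(381,272,.061),shelfL=(318,308,.016),shelfR=(386,312,.016))
W={k:f(*v) for k,v in P.items()}
for k in W:print(k,W[k].round(1))
d1=W['nearwallL']-W['nearwallR'];d2=W['farwallL']-W['farwallR']
for d in(d1,d2,W['shelfL']-W['shelfR']):print(np.degrees(np.arctan2(d[1],d[0])))
```

```text
openfar [ 637.5 -195.    16. ]
opennear [ 585.5 -192.9   16. ]
stopfar [660.  135.1  44. ]
stopnear [603.2 137.   44. ]
nearwallL [603.7 104.3  16. ]
farwallR [ 640.6 -155.8   16. ]
farwallL [657.5 106.7  16. ]
nearwallR [ 588.  -156.4   16. ]
bfar [ 639.4 -114.    56. ]
bnear [ 597.4 -112.9   56. ]
plL [538.2 -19.1  61. ]
plR [536.8 -46.9  61. ]
plRlow [534.5 -46.9  61. ]
shelfL [517.5 -11.8  16. ]
shelfR [516.4 -52.6  16. ]
86.53478977927388
86.31375264047698
88.42497354188693
```

```bash
cat >> h.py <<'E'
O=np.array([621.2,-34.]);yaw=np.radians(86.4)
UX=np.array([np.cos(yaw),np.sin(yaw)]);UY=np.array([-UX[1],UX[0]])
def todo(cx,cy,z):
    "shift (tool mm) and twist to bring tcp to channel coords, tool x along channel x"
    s=state();T=np.r_[O+cx*UX+cy*UY,z];r=R.from_quat(s["ee_rot"]);m=r.as_matrix()
    d=r.inv().apply(T-s["ee_pos"]*1000);a=np.arctan2(m[1,0],m[0,0])
    p=s["ee_pos"][:2]*1000-O
    print("t",round(s["clock"],2),"chan pos",(p@UX).round(1),(p@UY).round(1),(s["ee_pos"][2]*1000).round(1),"F",s["ft_force"].round(1),"Fch",(s["ft_force"][:2]@UX).round(1),(s["ft_force"][:2]@UY).round(1))
    print("shift",d.round(1),"twist",round(-(yaw-a),4),"w",s["grip_width"],"j",s["joint_positions"].round(2), "zdown",m[:,2].round(4))
E
python3 -c "
from h import *
todo(-118,0,200)"
```

```text
t 0.15 chan pos -521.0 432.2 206.9 F [ 0.2 -0.2 -0.5] Fch -0.2 -0.2
shift [ 544.8 -228.9    7.1] twist -1.2181 w 0.0851371473698979 j [-1.37  0.35  1.65  0.    1.14 -0.08] zdown [-2.e-04  9.e-04 -1.e+00]
```

```bash
python3 -m jog '[[[-1,50,-20,0,-0.12],[-1,95,-40,0,-0.24],[-1,140,-60,0,-0.36],[-1,185,-80,0,-0.48],[-1,235,-100,0,-0.60],[-1,285,-120,0,-0.72],[-1,335,-140,0,-0.84],[-1,385,-160,0,-0.96],[-1,435,-182,0,-1.08],[-1,485,-204,0,-1.218],[-1,525,-222,0,-1.218],[-1,545,-229,0,-1.218]]]' 60
python3 - <<'E'
from h import *
todo(-118,0,200)
cv2.imwrite("pics/w1.png",capture("wrist")[:,:,::-1])
todo(-118,0,200)
E
```

```text
clock: 1.65
ee_pos: [0.6152, -0.15, 0.2068]
ee_rot: [0.728, 0.685, -0.0, -0.0]
ft_force: [-0.5, 0.4, 0.1]
grip_width: -0.0002
t 1.65 chan pos -116.1 -1.3 206.8 F [-0.5  0.4  0.1] Fch 0.3 0.5
shift [-1.9 -1.3  6.8] twist 0.0017 w -0.00017439191578005043 j [-0.31  0.5   1.42  0.    1.22 -0.25] zdown [-5.e-04  4.e-04 -1.e+00]
t 1.7 chan pos -115.3 -2.3 206.7 F [-0.7  1.6  0.2] Fch 1.6 0.8
shift [-2.7 -2.3  6.7] twist 0.002 w -3.0447273721872054e-05 j [-0.31  0.5   1.42  0.    1.22 -0.25] zdown [ 1.e-04  7.e-04 -1.e+00]
```

View pics/w1.png

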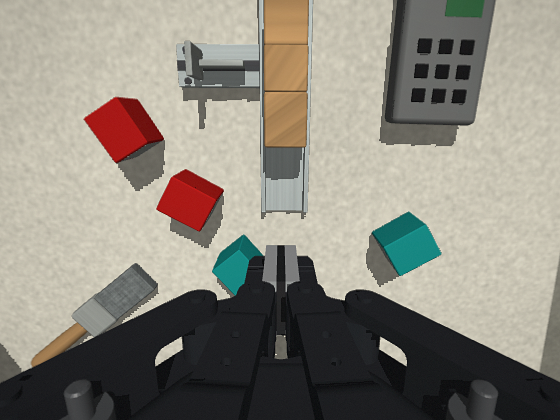

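The wrist picture has the stop direction up. It shows the open end corners at (262,213) and (307,213), the end block's pushed face top edge at row 147 (columns 265–307), and the keeper plate near (190,62). Refining with it.

Run:
```python
from h import *
import cv2
a=cv2.imread("pics/w1.png")
cv2.imwrite("pics/w1a.png",cv2.resize(a[0:225,165:325],None,fx=2.6,fy=2.6,interpolation=cv2.INTER_CUBIC))
c=get_calibration("wrist")
def ch(u,v,z):
    p=onz(c,(u,v),z)[:2]*1000-O;return (p@UX).round(1),(p@UY).round(1)
for k in [(262,213,.016),(307.5,213,.016),(262,150,.016),(308,150,.016),(261,20,.016),(311,20,.016),(265.5,147,.056),(307,146,.056),(286,147.5,.056)]:print(k,ch(*k))
```

```text
(262, 213, 0.016) (np.float64(-155.3), np.float64(17.6))
(307.5, 213, 0.016) (np.float64(-155.2), np.float64(-33.3))
(262, 150, 0.016) (np.float64(-85.4), np.float64(16.7))
(308, 150, 0.016) (np.float64(-85.3), np.float64(-32.2))
(261, 20, 0.016) (np.float64(38.8), np.float64(16.0))
(311, 20, 0.016) (np.float64(38.9), np.float64(-32.2))
(265.5, 147, 0.056) (np.float64(-78.4), np.float64(11.2))
(307, 146, 0.056) (np.float64(-77.4), np.float64(-27.9))
(286, 147.5, 0.056) (np.float64(-78.8), np.float64(-8.1))
```

View pics/w1a.png

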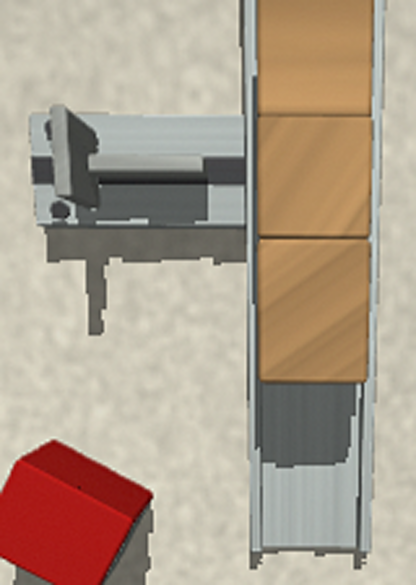

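Run:
```python
from h import *
todo(-118,0,200)
c=get_calibration("wrist")
im=capture("wrist");cv2.imwrite("pics/w2.png",im[:,:,::-1])
s=state();m=R.from_quat(s["ee_rot"]).as_matrix()
print(proj(c,[s["ee_pos"]+m[:,2]*.011,s["ee_pos"]]),c["position"])
def ch(u,v,z):
    p=onz(c,(u,v),z)[:2]*1000-O;return (p@UX).round(1),(p@UY).round(1)
for k in [(262,213,.016),(307.5,213,.016)]:print(k,ch(*k))
t=get_calibration("top");im=capture("top");cv2.imwrite("pics/t2.png",im[:,:,::-1])
print(proj(t,[s["ee_pos"]+m[:,2]*.011,s["ee_pos"]]))
d=np.abs(cv2.imread("pics/w1.png").astype(int)-cv2.imread("pics/w2.png")).mean();print(d)
a=cv2.imread("pics/w2.png");cv2.imwrite("pics/w2a.png",cv2.resize(a[120:300,200:360],None,fx=3,fy=3))
a=cv2.imread("pics/t2.png");cv2.imwrite("pics/t2a.png",cv2.resize(a[150:260,200:400],None,fx=4,fy=4))
```

```text
t 1.7 chan pos -115.3 -2.3 206.7 F [-0.7  1.6  0.2] Fch 1.6 0.8
shift [-2.7 -2.3  6.7] twist 0.002 w -3.0447273721872054e-05 j [-0.31  0.5   1.42  0.    1.22 -0.25] zdown [ 1.e-04  7.e-04 -1.e+00]
[[277.28859644 238.90683197]
 [277.11460244 246.386181  ]] [ 0.62095689 -0.08209658  0.37229171]
(262, 213, 0.016) (np.float64(-155.3), np.float64(17.6))
(307.5, 213, 0.016) (np.float64(-155.2), np.float64(-33.3))
[[349.53490363 176.66988492]
 [350.43997756 175.42397324]]
4.1162429138322
```

View pics/w2a.png

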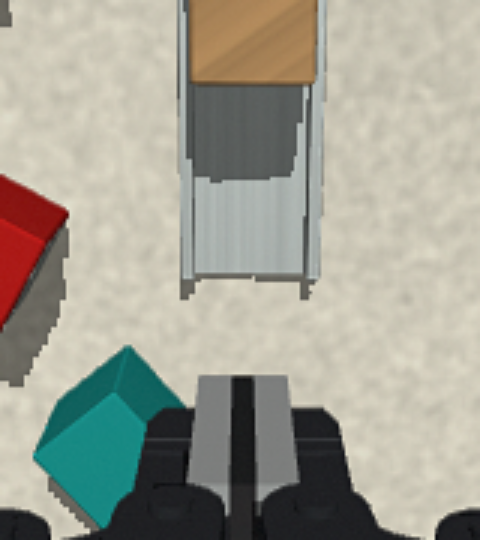

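View pics/t2a.png

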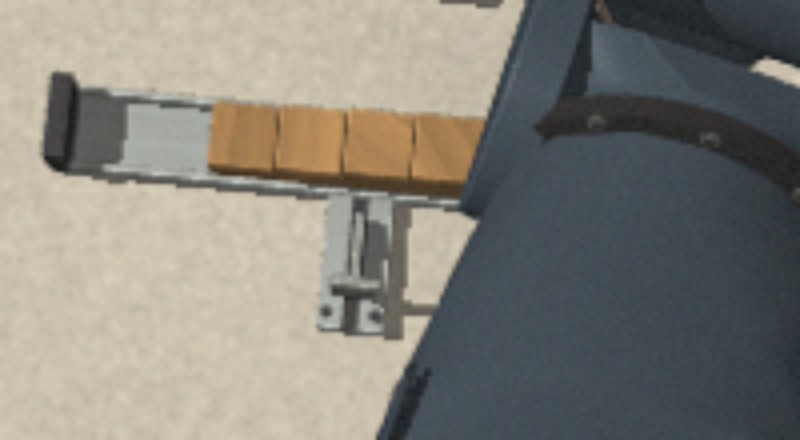

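```bash
python3 -m jog '[[[-1,-2,1,40,0.002],[-1,-3,1,85,0.002],[-1,-3,1,120,0.002],[-1,-3,1,137,0.002],[-1,-3,1,137,0.002],[-1,-3,1,137,0.002]]]'
python3 - <<'E'
from h import *
todo(-118,-3.5,33)
c=get_calibration("wrist")
cv2.imwrite("pics/w3.png",capture("wrist")[:,:,::-1])
s=state();m=R.from_quat(s["ee_rot"]).as_matrix()
print(proj(c,[s["ee_pos"]+m[:,2]*.011,s["ee_pos"]]),c["position"])
E
```

```text
clock: 2.55
ee_pos: [0.6155, -0.1554, 0.0719]
ee_rot: [0.73, 0.684, 0.001, 0.001]
ft_force: [0.6, -0.6, -0.0]
grip_width: 0.0004
t 2.55 chan pos -121.5 -2.0 71.9 F [ 0.6 -0.6 -0. ] Fch -0.5 -0.6
shift [ 3.5  1.4 38.9] twist -0.0023 w 0.0003735343835323236 j [-0.32  0.66  1.53 -0.    0.96 -0.26] zdown [ 2.1e-03 -7.0e-04 -1.0e+00]
[[279.47638693 236.85578968]
 [279.41762715 244.23693707]] [ 0.62020801 -0.08808223  0.23738806]
```

View pics/w3.png

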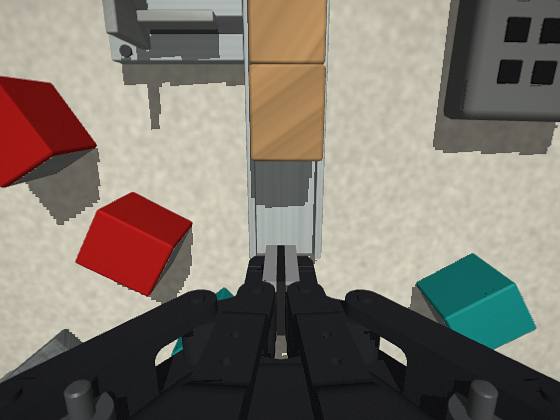

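```bash
sed -i 's/621.2,-34\./626.2,-34.3/' h.py; python3 -m jog '[[[-1,0,3,20,-0.002],[-1,0,3,38,-0.002],[-1,0,3,38,-0.002],[-1,4,3,38,-0.002],[-1,8,3,38,-0.002],[-1,12,3,38,-0.002],[-1,16,3,38,-0.002],[-1,20,3,38,-0.002],[-1,20,3,38,-0.002]]]'
python3 - <<'E'
from h import *
todo(-11,0,33)
cv2.imwrite("pics/w4.png",capture("wrist")[:,:,::-1])
E
```

```text
clock: 3.72
ee_pos: [0.6191, -0.1348, 0.0323]
ee_rot: [0.729, 0.685, -0.0, -0.0]
ft_force: [0.4, 0.2, -0.4]
grip_width: -0.0002
t 3.73 chan pos -100.8 0.7 32.3 F [ 0.4  0.2 -0.4] Fch 0.3 -0.4
shift [89.8  0.7 -0.7] twist 0.0002 w -0.0002256094055072909 j [-0.29  0.71  1.54 -0.    0.89 -0.23] zdown [-0. -0. -1.]
```

View pics/w4.png

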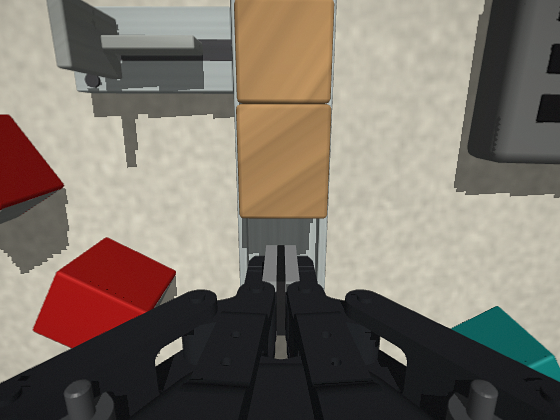

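```bash
python3 -m jog '[[[-1,3,1,0,0],[-1,6,1,0,0],[-1,9,1,0,0],[-1,12,1,0,0],[-1,15,1,0,0],[-1,18,1,0,0]]]';python3 -m jog '[[[-1,3,0,0,0],[-1,6,0,0,0],[-1,9,0,0,0],[-1,12,0,0,0]]]'
python3 - <<'E'
from h import *
todo(-11,0,33)
cv2.imwrite("pics/w5.png",capture("wrist")[:,:,::-1])
E
```

```text
clock: 4.53
ee_pos: [0.6213, -0.117, 0.0323]
ee_rot: [0.729, 0.685, 0.0, -0.0]
ft_force: [-0.1, -1.0, 0.5]
grip_width: -0.0003
clock: 5.03
ee_pos: [0.622, -0.1051, 0.0323]
ee_rot: [0.729, 0.684, 0.0, -0.0]
ft_force: [0.0, 0.2, 0.3]
grip_width: -0.0
t 5.03 chan pos -70.9 -0.3 32.3 F [0.  0.2 0.3] Fch 0.2 -0.0
shift [59.9 -0.3 -0.7] twist -0.0001 w -4.104452444762416e-05 j [-0.24  0.71  1.55  0.    0.89 -0.18] zdown [-0.  0. -1.]
```

View pics/w5.png

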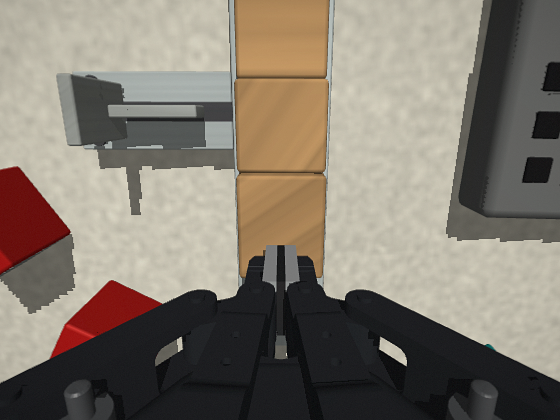

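Run:
```python
from h import *
im=capture("top");cv2.imwrite("pics/t5.png",im[:,:,::-1])
a=cv2.imread("pics/t5.png");cv2.imwrite("pics/t5a.png",cv2.resize(a[150:260,200:400],None,fx=4,fy=4))
im=capture("side");a=im[150:270,180:360,::-1];cv2.imwrite("pics/s5a.png",cv2.resize(a,None,fx=4,fy=4))
```

```text
(no output)
```

View pics/t5a.png

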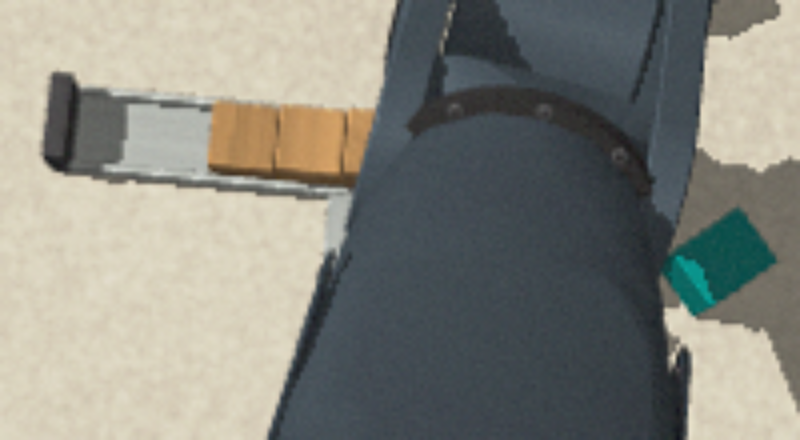

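View pics/s5a.png

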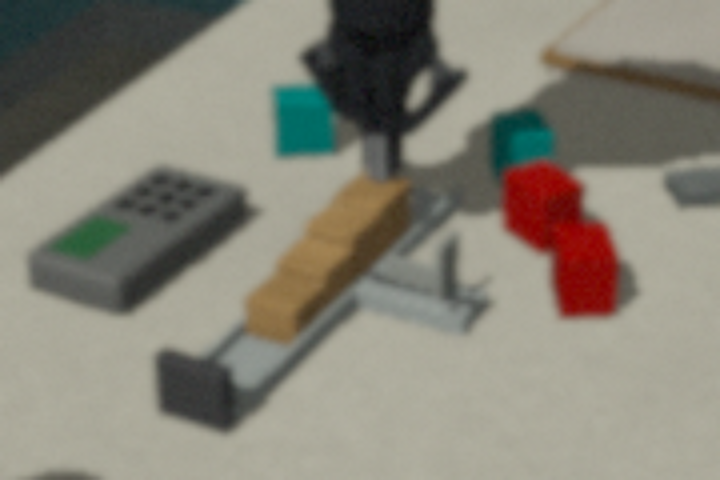

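Run:
```python
from h import *
s=state();print(s["ee_pos"],s["clock"])
c=get_calibration("side")
im=capture("side")
X=O+0*UX
def W(x,y,z):return np.r_[O+x*UX+y*UY,z]/1000
names=["tcp","tip","tip+11","tcp+60up","facetopL","facetopR","stopfoot L","stopfootR","openL","openR"]
e=s["ee_pos"]*1000
pts=[s["ee_pos"],s["ee_pos"]-[0,0,.011],np.r_[e[:2]+11*UX,e[2]-11]/1000,s["ee_pos"]+[0,0,.06],W(-79.5,20,56),W(-79.5,-20,56),W(170,22,44),W(170,-22,44),W(-160,26,16),W(-160,-26,16)]
pp=proj(c,pts)
b=cv2.resize(np.ascontiguousarray(im[150:270,200:340,::-1]),None,fx=5,fy=5,interpolation=cv2.INTER_CUBIC)
for n,p in zip(names,pp):
    q=((p-[200,150]+.5)*5-.5).round().astype(int);print(n,p.round(1));cv2.circle(b,tuple(map(int,q)),3,(0,0,255),-1);cv2.putText(b,n,tuple(map(int,q+[5,0])),0,.4,(255,0,0),1)
cv2.imwrite("pics/s6.png",b)
```

```text
[ 0.62204982 -0.1051304   0.03229825] 5.175
tcp [275.4 201.5]
tip [275.4 204.8]
tip+11 [273.7 206.3]
tcp+60up [275.4 183.1]
facetopL [282.9 194.6]
facetopR [270.8 191.7]
stopfoot L [238.2 240.1]
stopfootR [223.4 235.6]
openL [296.3 195.9]
openR [281.3 192.4]
```

View pics/s6.png

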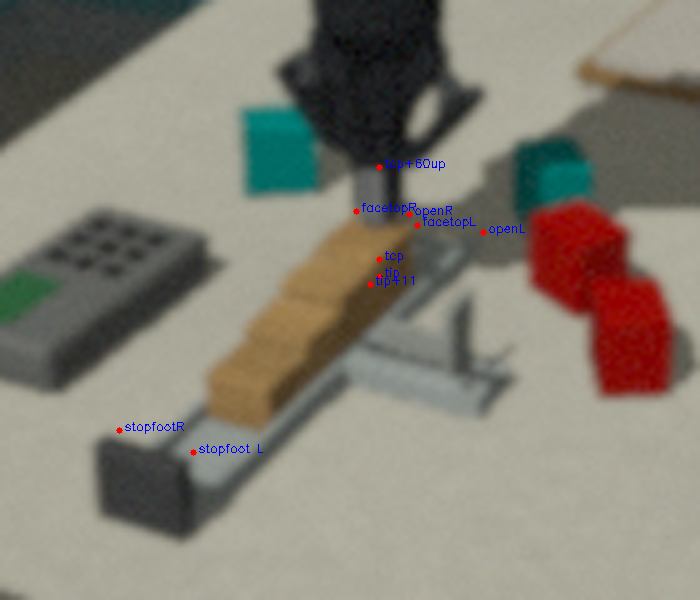

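Run:
```python
from h import *
a=cv2.imread("pics/top0.png");b=cv2.imread("pics/side0.png")
cv2.imwrite("pics/ta.png",np.hstack([cv2.resize(a[200:280,270:400],None,fx=3,fy=3),cv2.resize(b[170:250,240:370],None,fx=3,fy=3)]))
t=get_calibration("top");s=get_calibration("side")
print(proj(t,onz(t,(300,200),.05)))
# centroids of colour masks
for nm,im in(("top",a),("side",b)):
    h=cv2.cvtColor(im,cv2.COLOR_BGR2HSV)
    for col,lo,hi in(("red",(0,150,60),(6,255,255)),("teal",(80,120,40),(95,255,255)),("brass",(12,150,60),(25,255,255))):
        m=cv2.inRange(h,lo,hi);n,_,st,ce=cv2.connectedComponentsWithStats(m)
        for i in range(1,n):
            if st[i,4]>80:print(nm,col,st[i],ce[i].round(1))
```

```text
[[300. 200.]]
top red [332 221  26  27 320] [344.3 233.5]
top red [299 245  26  24 316] [311.5 256.5]
top teal [358 127  27  29 430] [370.1 140.2]
top teal [365 202  29  27 411] [378.9 215.1]
top brass [118 292  23  23 392] [128.4 302.8]
side red [307 191  28  38 567] [320.7 208.9]
side teal [249 172  15  16 213] [255.6 179.6]
side teal [304 178  14  15 155] [309.7 184.3]
side brass [ 375    0   56  153 6090] [403.6  73.5]
side brass [ 485    0   75  147 8528] [527.4  76.9]
side brass [304 312  26  34 657] [315.9 329.5]
```

View pics/ta.png

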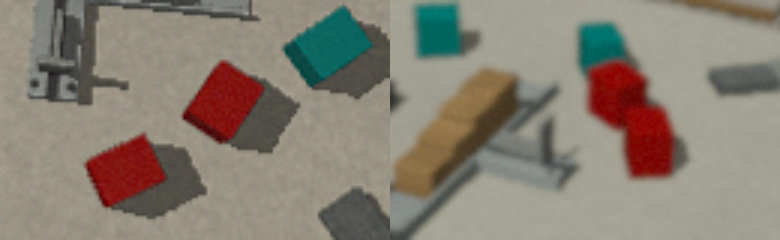

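Run:
```python
from h import *
t=get_calibration("top");s=get_calibration("side")
def tri(u,v):
    (o1,d1),(o2,d2)=ray(t,u),ray(s,v)
    A=np.c_[d1,-d2];x=np.linalg.lstsq(A,o2-o1,rcond=None)[0];a=o1+d1*x[0];b=o2+d2*x[1]
    print((a*1000).round(1),(b*1000).round(1))
f=lambda u,v:(200+(u+.5)/4-.5,155+(v+.5)/4-.5)
g=lambda u,v:(200+(u+.5)/5-.5,160+(v+.5)/5-.5)
tri((345.3,232.7),(315.7,193.3));tri((380.3,214),(310,180.7));tri((311.3,256),(325.7,209))
tri((127,298),(316.5,315))
print("stop nr/far top, open near, blk near top face corner, plate top")
tri(f(70,150),g(193,413));tri(f(78,56),g(105,388))
tri(f(620,206),g(480,197));tri(f(496,170),g(411,178));tri(f(357,266),g(461,245))
```

```text
[ 515.7 -165.    53. ] [ 518.4 -164.2   53.2]
[ 563.  -247.5   49.1] [ 566.  -246.6   49.4]
[459.5 -87.   52.6] [462.  -86.4  52.7]
[354.7 321.8  54.4] [346.8 319.7  54. ]
stop nr/far top, open near, blk near top face corner, plate top
[604.2 137.7  38.8] [612.8 141.1  40.9]
[661.3 135.8  38.5] [665.2 137.4  39.6]
[ 587.6 -195.1    3.6] [ 592.6 -193.5    4.2]
[ 598.  -113.3   52.9] [ 604.3 -111.1   53.9]
[537.2 -32.9  63.5] [540.8 -31.7  64. ]
```

```bash
python3 -m jog '[[[-1,2,0,0,0],[-1,4,0,0,0],[-1,6,0,0,0],[-1,8,0,0,0],[-1,10,0,0,0]]]';  python3 - <<'E'
from h import *
todo(-11,0,33)
im=capture("top");a=im[:,:,::-1];cv2.imwrite("pics/t7a.png",cv2.resize(a[155:220,200:330],None,fx=6,fy=6))
im=capture("wrist");cv2.imwrite("pics/w7.png",im[:,:,::-1])
E
```

```text
clock: 5.85
ee_pos: [0.6226, -0.0952, 0.0323]
ee_rot: [0.729, 0.685, -0.0, 0.0]
ft_force: [0.4, -0.2, -0.1]
grip_width: -0.0004
t 5.85 chan pos -61.0 -0.3 32.3 F [ 0.4 -0.2 -0.1] Fch -0.2 -0.4
shift [50.  -0.3 -0.7] twist -0.0001 w -0.00037918891967471125 j [-0.23  0.7   1.55 -0.    0.88 -0.16] zdown [-0. -0. -1.]
```

View pics/t7a.png

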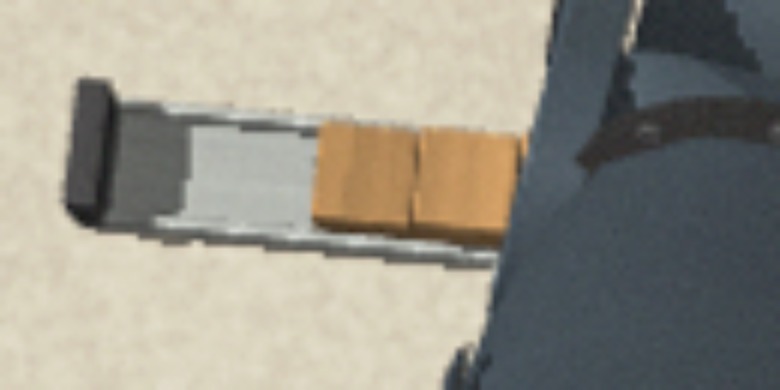

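View pics/w7.png

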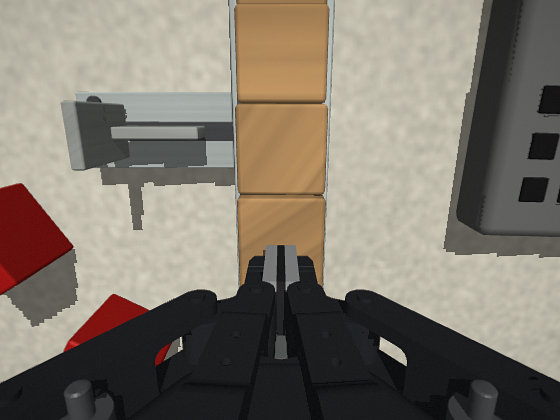

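Run:
```python
from h import *
im=capture("side");a=im[:,:,::-1];cv2.imwrite("pics/s7.png",cv2.resize(a[130:230,220:330],None,fx=6,fy=6,interpolation=cv2.INTER_CUBIC))
s=state();c=get_calibration("side")
e=s["ee_pos"]
print((proj(c,[e,e-[0,0,.011],e+[0,0,.05]])-[220,130])*6)
```

```text
[[323.04908385 437.39061134]
 [323.1231848  457.18201642]
 [322.70988113 345.25689913]]
```

View pics/s7.png

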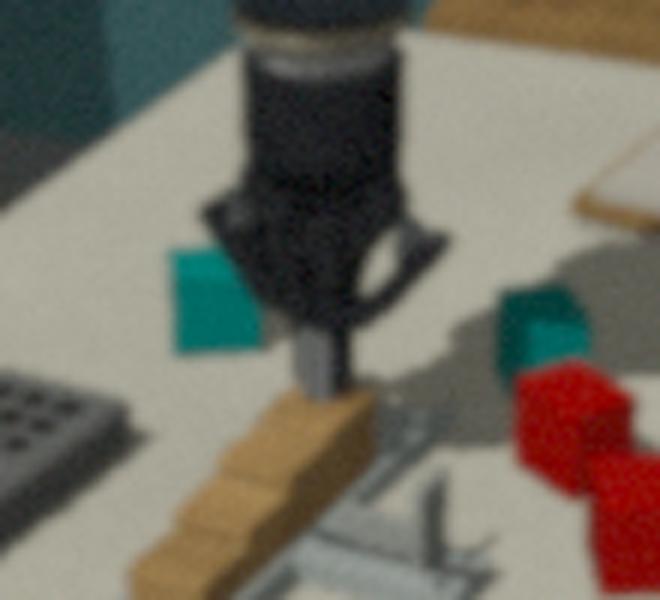

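Run:
```python
from h import *
todo(-11,0,33)
c=get_calibration("wrist")
def ch(p):
    q=np.array(p)[:2]*1000-O;return (q@UX).round(1),(q@UY).round(1)
print("cam",ch(c["position"]),c["position"][2])
for z in(.021,.032,.05,.06,.08,.1):print(z,ch(onz(c,(281,245),z)))
for v in (3,103,195):print(v,ch(onz(c,(282,v),.056)),ch(onz(c,(282,v),.046)),ch(onz(c,(282,v),.036)))
# w5: tcp 10 mm earlier along UX
c5=dict(c);c5["position"]=c["position"]-np.r_[9.9*UX,0]/1000
for v in(174,277):print("w5",v,ch(onz(c5,(282,v),.056)))
c4=dict(c);c4["position"]=c["position"]-np.r_[39.8*UX,0]/1000
for v in(102,217):print("w4",v,ch(onz(c4,(282,v),.056)))
w=cv2.imread("pics/w7.png");cv2.imwrite("pics/w7a.png",cv2.resize(w[180:330,210:350],None,fx=5,fy=5))
```

```text
t 6.0 chan pos -61.0 -0.3 32.3 F [-0.6  0.3  0.7] Fch 0.3 0.6
shift [50.  -0.3 -0.7] twist -0.0 w 0.00035475971668598607 j [-0.23  0.7   1.55  0.    0.88 -0.16] zdown [ 0.  0. -1.]
cam (np.float64(6.4), np.float64(-0.9)) 0.19784827603766908
0.021 (np.float64(-66.0), np.float64(-1.2))
0.032 (np.float64(-61.5), np.float64(-1.2))
0.05 (np.float64(-54.2), np.float64(-1.2))
0.06 (np.float64(-50.1), np.float64(-1.1))
0.08 (np.float64(-41.9), np.float64(-1.1))
0.1 (np.float64(-33.7), np.float64(-1.1))
3 (np.float64(46.6), np.float64(-1.5)) (np.float64(49.5), np.float64(-1.6)) (np.float64(52.3), np.float64(-1.6))
103 (np.float64(10.4), np.float64(-1.6)) (np.float64(10.7), np.float64(-1.6)) (np.float64(11.0), np.float64(-1.7))
195 (np.float64(-28.2), np.float64(-1.6)) (np.float64(-30.6), np.float64(-1.6)) (np.float64(-33.1), np.float64(-1.7))
w5 174 (np.float64(-28.8), np.float64(-1.6))
w5 277 (np.float64(-77.8), np.float64(-1.6))
w4 102 (np.float64(-29.0), np.float64(-1.6))
w4 217 (np.float64(-78.1), np.float64(-1.6))
```

View pics/w7a.png

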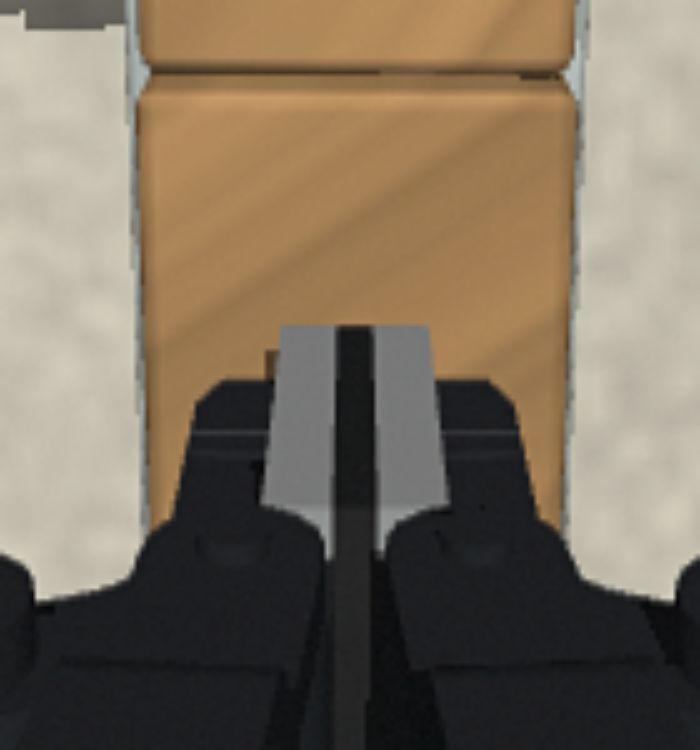

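The fingertips stand over the end block: the wrist view shows them covering its top with a contact shadow at crop (270,352), and there is no force. So the tips are higher than the documented 11 mm ahead of the TCP would put them. I'll lift, back off, and measure the tip height by triangulation before going lower.

```bash
python3 -m jog '[[[-1,0,0,-20,0],[-1,0,0,-40,0],[-1,-30,0,-40,0],[-1,-60,0,-40,0],[-1,-60,0,-20,0],[-1,-60,0,0,0],[-1,-60,0,0,0],[-1,-60,0,0,0]]]';  python3 - <<'E'
from h import *
todo(-11,0,33)
c=get_calibration("side");s=state();e=s["ee_pos"]
im=capture("side");a=im[:,:,::-1];cv2.imwrite("pics/s8.png",cv2.resize(a[130:230,220:330],None,fx=6,fy=6,interpolation=cv2.INTER_CUBIC))
print(((proj(c,[e-[0,0,.011],e,e+[0,0,.02],e+[0,0,.03],e+[0,0,.05]])-[220,130])*6+2.5).round(0))
im=capture("wrist");cv2.imwrite("pics/w8.png",im[:,:,::-1])
E
```

```text
clock: 7.0
ee_pos: [0.6191, -0.1546, 0.0325]
ee_rot: [0.729, 0.685, -0.0, -0.0]
ft_force: [0.5, -0.4, 0.6]
grip_width: -0.0001
t 7.0 chan pos -120.5 -0.5 32.5 F [ 0.5 -0.4  0.6] Fch -0.4 -0.5
shift [109.5  -0.4  -0.5] twist 0.0006 w -0.0001309365090953857 j [-0.32  0.72  1.53  0.    0.9  -0.26] zdown [-0.  0. -1.]
[[380. 409.]
 [380. 390.]
 [380. 354.]
 [381. 337.]
 [381. 300.]]
```

View pics/s8.png

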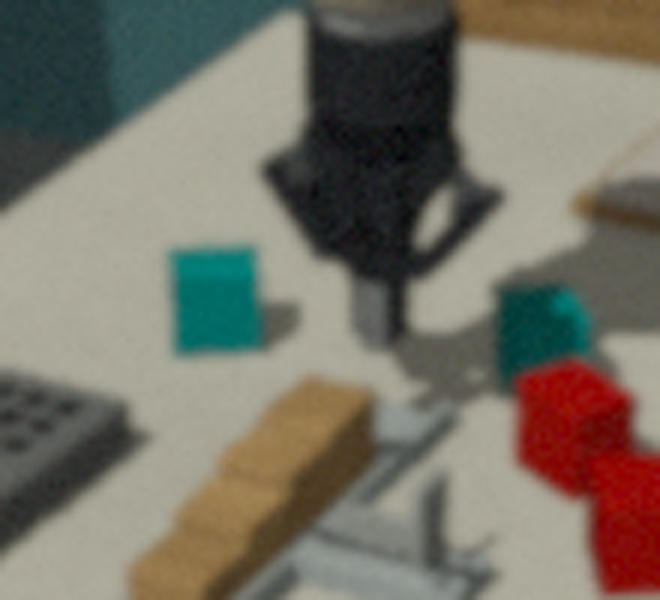

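View pics/w8.png

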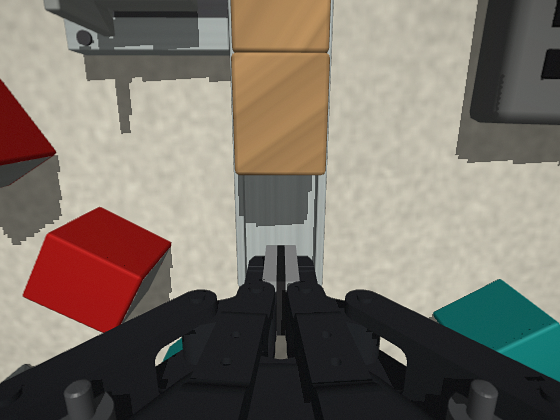

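Side view: the fingertip ends at crop row 348, which is about 24 mm above the TCP, so the tip is at z≈57. I'll descend about 35 mm more in small steps while watching the force.

```bash
python3 -m jog '[[[-1,0,0,10,0],[-1,0,0,20,0],[-1,0,0,20,0],[-1,0,0,20,0]]]';  python3 - <<'E'
from h import *
todo(-11,0,33)
c=get_calibration("side");s=state();e=s["ee_pos"]
im=capture("side");a=im[:,:,::-1];cv2.imwrite("pics/s9.png",cv2.resize(a[150:230,240:330],None,fx=7,fy=7,interpolation=cv2.INTER_CUBIC))
print(((proj(c,[e,e+[0,0,.02],e+[0,0,.03]])-[240,150])*7+3).round(0))
E
```

```text
clock: 7.6
ee_pos: [0.6189, -0.1552, 0.0123]
ee_rot: [0.729, 0.684, 0.0, -0.0]
ft_force: [0.3, 0.5, 0.1]
grip_width: -0.0001
t 7.6 chan pos -121.1 -0.3 12.3 F [0.3 0.5 0.1] Fch 0.5 -0.3
shift [110.1  -0.3 -20.7] twist -0.0002 w -0.00012716974227943781 j [-0.32  0.75  1.53  0.    0.86 -0.26] zdown [-0.  0. -1.]
[[304. 356.]
 [305. 315.]
 [305. 294.]]
```

View pics/s9.png

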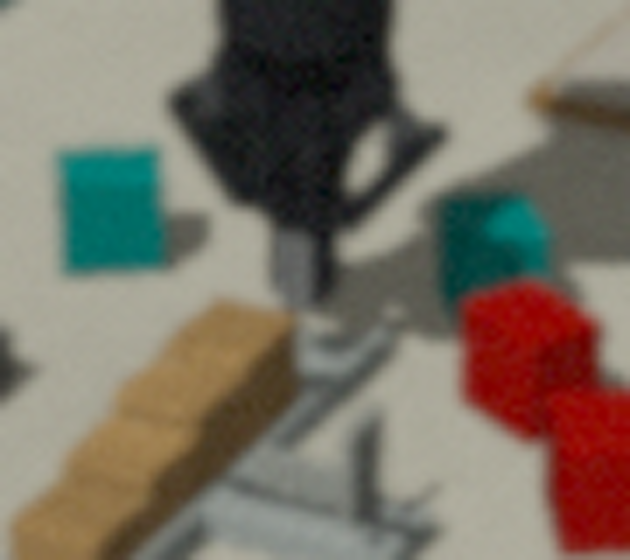

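```bash
python3 -m jog '[[[-1,0,0,5,0],[-1,0,0,10,0],[-1,5,0,10,0],[-1,10,0,10,0],[-1,15,0,10,0],[-1,18,0,10,0],[-1,18,0,10,0]]]';  python3 - <<'E'
from h import *
todo(-11,0,33)
im=capture("side");a=im[:,:,::-1];cv2.imwrite("pics/s10.png",cv2.resize(a[150:230,240:330],None,fx=7,fy=7,interpolation=cv2.INTER_CUBIC))
im=capture("wrist");cv2.imwrite("pics/w10.png",im[:,:,::-1])
E
```

```text
clock: 8.52
ee_pos: [0.6201, -0.1369, 0.0024]
ee_rot: [0.729, 0.685, 0.0, 0.0]
ft_force: [0.1, 0.4, -0.2]
grip_width: 0.0001
t 8.53 chan pos -102.8 -0.3 2.4 F [ 0.1  0.4 -0.2] Fch 0.5 -0.1
shift [ 91.8  -0.3 -30.6] twist 0.0002 w 0.00013162244861044956 j [-0.29  0.76  1.55 -0.    0.84 -0.23] zdown [ 1.e-04 -0.e+00 -1.e+00]
```

View pics/s10.png

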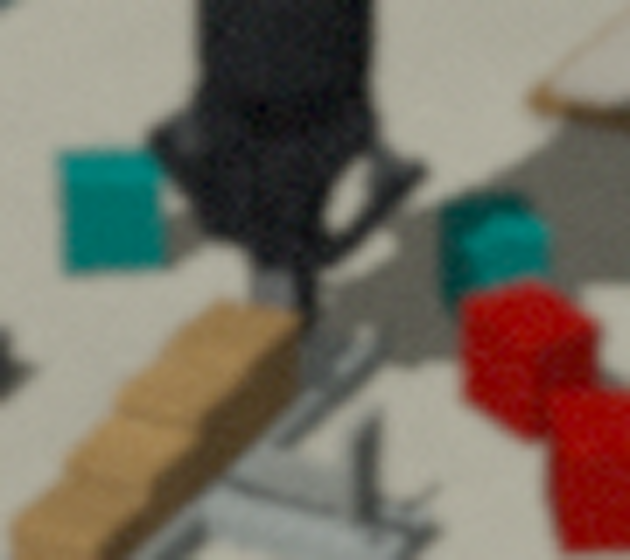

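View pics/w10.png

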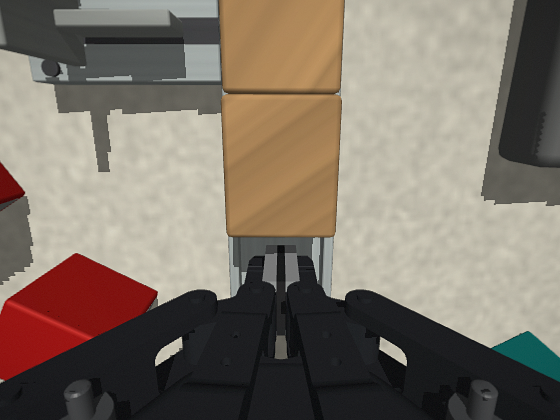

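```bash
python3 -m jog '[[[-1,3,0,0,0],[-1,6,0,0,0],[-1,9,0,0,0],[-1,12,0,0,0],[-1,15,0,0,0],[-1,18,0,0,0],[-1,21,0,0,0],[-1,24,0,0,0]]]';  python3 - <<'E'
from h import *
todo(-11,0,3)
im=capture("side");a=im[:,:,::-1];cv2.imwrite("pics/s11.png",cv2.resize(a[150:250,220:330],None,fx=6,fy=6,interpolation=cv2.INTER_CUBIC))
im=capture("wrist");cv2.imwrite("pics/w11.png",im[:,:,::-1])
E
```

```text
clock: 9.62
ee_pos: [0.6215, -0.1131, 0.0023]
ee_rot: [0.729, 0.684, -0.0, 0.0]
ft_force: [1.1, -1.3, 0.1]
grip_width: 0.0002
t 9.62 chan pos -79.0 -0.3 2.3 F [ 1.1 -1.3  0.1] Fch -1.2 -1.1
shift [68.  -0.3 -0.7] twist -0.0002 w 0.00024382051616854116 j [-0.25  0.75  1.55 -0.    0.84 -0.19] zdown [-0.e+00 -1.e-04 -1.e+00]
```

View pics/s11.png

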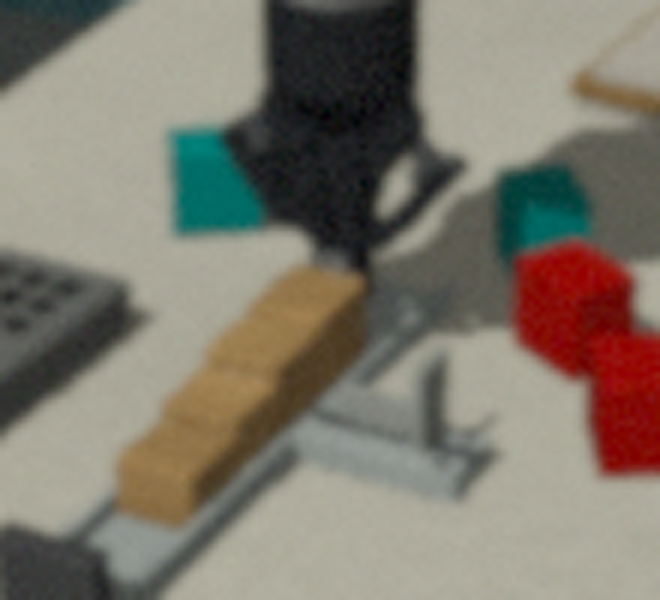

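View pics/w11.png

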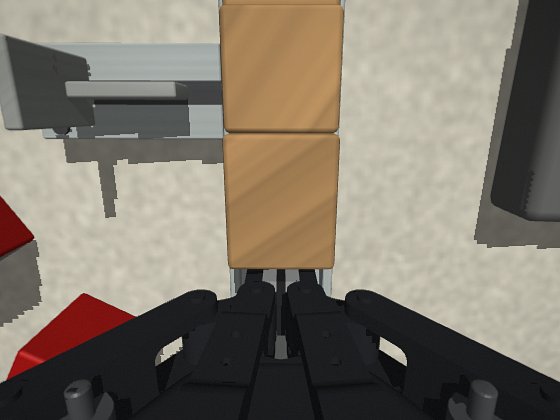

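The row now moves as one train: the end block's edge is at row 268 and hides the fingertips, and the push force is about 1.5 N. Continuing.

```bash
python3 -m jog '[[[-1,4,0,0,0],[-1,9,0,0,0],[-1,14,0,0,0],[-1,19,0,0,0],[-1,24,0,0,0],[-1,29,0,0,0],[-1,34,0,0,0],[-1,39,0,0,0],[-1,44,0,0,0],[-1,49,0,0,0],[-1,53,0,0,0],[-1,55,0,0,0]]]'; python3 -m jog '[[[-1,1,0,0,0],[-1,2,0,0,0],[-1,3,0,0,0],[-1,4,0,0,0]]]'
python3 - <<'E'
from h import *
todo(-11,0,3)
im=capture("top");a=im[:,:,::-1];cv2.imwrite("pics/t12.png",cv2.resize(a[155:220,200:330],None,fx=6,fy=6,interpolation=cv2.INTER_CUBIC))
E
```

```text
clock: 11.22
ee_pos: [0.625, -0.0581, 0.0023]
ee_rot: [0.729, 0.685, -0.0, -0.0]
ft_force: [0.2, -3.0, 0.1]
grip_width: 0.0002
clock: 11.72
ee_pos: [0.6252, -0.0544, 0.0023]
ee_rot: [0.729, 0.684, 0.0, 0.0]
ft_force: [-0.3, -2.2, -0.8]
grip_width: -0.0003
t 11.72 chan pos -20.1 -0.3 2.3 F [-0.3 -2.2 -0.8] Fch -2.2 0.2
shift [ 9.1 -0.3 -0.7] twist -0.0003 w -0.000289746477890482 j [-0.16  0.75  1.57  0.    0.83 -0.1 ] zdown [ 0. -0. -1.]
```

View pics/t12.png

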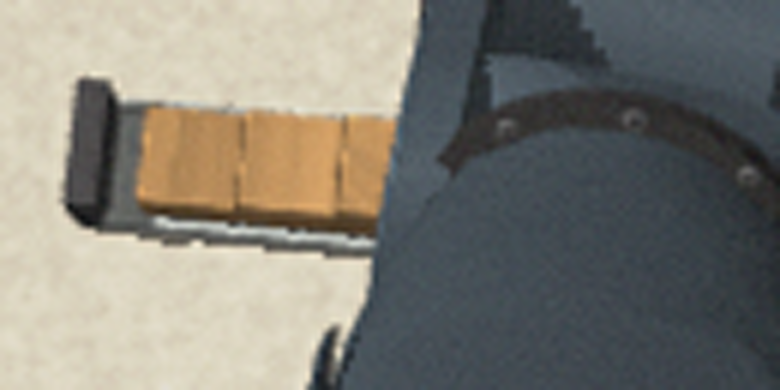

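```bash
python3 -m jog '[[[-1,1,0,0,0],[-1,2,0,0,0],[-1,3,0,0,0],[-1,4,0,0,0],[-1,5,0,0,0],[-1,6,0,0,0]]]'; python3 -m jog '[[[-1,0.7,0,0,0],[-1,1.4,0,0,0]]]';python3 -m jog '[[[-1,0.7,0,0,0],[-1,1.4,0,0,0]]]'; python3 -c "
from h import *
todo(-11,0,3)"
```

```text
clock: 12.52
ee_pos: [0.6256, -0.0483, 0.0023]
ee_rot: [0.729, 0.684, -0.0, -0.0]
ft_force: [-0.7, -2.6, 0.3]
grip_width: -0.0001
clock: 12.78
ee_pos: [0.6257, -0.0469, 0.0023]
ee_rot: [0.729, 0.684, -0.0, -0.0]
ft_force: [-0.3, -2.1, 0.3]
grip_width: 0.0
clock: 13.02
ee_pos: [0.6258, -0.0456, 0.0023]
ee_rot: [0.729, 0.684, 0.0, 0.0]
ft_force: [0.6, -1.9, 0.2]
grip_width: 0.0
t 13.03 chan pos -11.3 -0.3 2.3 F [ 0.6 -1.9  0.2] Fch -1.8 -0.7
shift [ 0.3 -0.3 -0.7] twist -0.0002 w 2.191920859666056e-05 j [-0.15  0.74  1.57  0.    0.83 -0.08] zdown [ 0. -0. -1.]
```

```bash
for i in 1; do python3 -m jog '[[[-1,0.7,0,0,0],[-1,0.7,0,0,0]]]'; python3 -m jog '[[[-1,0.7,0,0,0],[-1,0.7,0,0,0]]]';python3 -m jog '[[[-1,0.7,0,0,0],[-1,0.7,0,0,0]]]'; done | grep -E "ee_pos|force"
```

```text
ee_pos: [0.6258, -0.0448, 0.0023]
ft_force: [1.1, -0.8, 0.1]
ee_pos: [0.6259, -0.0441, 0.0023]
ft_force: [0.6, -1.8, 1.2]
ee_pos: [0.6259, -0.0434, 0.0023]
ft_force: [-0.5, -1.8, 0.7]
```

```bash
(python3 -m jog '[[[-1,0.7,0,0,0],[-1,0.7,0,0,0]]]'; python3 -m jog '[[[-1,0.7,0,0,0],[-1,0.7,0,0,0]]]') | grep -E "ee_pos|force"
python3 - <<'E'
from h import *
im=capture("top");a=im[:,:,::-1];cv2.imwrite("pics/t13.png",cv2.resize(a[155:220,200:330],None,fx=6,fy=6,interpolation=cv2.INTER_CUBIC))
E
```

```text
ee_pos: [0.626, -0.0427, 0.0023]
ft_force: [-0.6, -1.3, 0.6]
ee_pos: [0.626, -0.042, 0.0023]
ft_force: [-0.8, -1.0, 1.3]
```

View pics/t13.png

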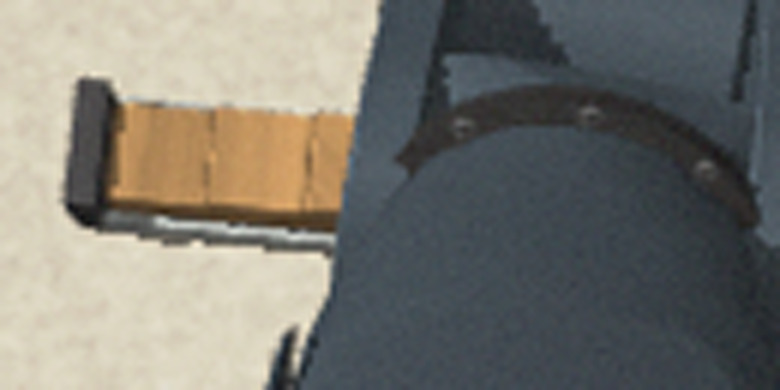

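```bash
(python3 -m jog '[[[-1,0.7,0,0,0],[-1,0.7,0,0,0]]]'; python3 -m jog '[[[-1,0.7,0,0,0],[-1,0.7,0,0,0]]]'; python3 -m jog '[[[-1,0.7,0,0,0],[-1,0.7,0,0,0]]]') | grep -E "ee_pos|force"
```

```text
ee_pos: [0.626, -0.0414, 0.0023]
ft_force: [-0.3, -1.4, -0.2]
ee_pos: [0.6261, -0.0407, 0.0023]
ft_force: [0.3, -2.5, 0.7]
ee_pos: [0.6261, -0.0406, 0.0023]
ft_force: [-0.4, -6.8, 0.1]
```

```bash
(python3 -m jog '[[[-1,0.7,0,0,0],[-1,0.7,0,0,0],[-1,0.7,0,0,0]]]') | grep -E "ee_pos|force"
python3 - <<'E'
from h import *
todo(-40,0,3)
im=capture("wrist");cv2.imwrite("pics/w14.png",im[:,:,::-1])
im=capture("side");a=im[:,:,::-1];cv2.imwrite("pics/s14.png",cv2.resize(a[150:270,200:330],None,fx=5,fy=5,interpolation=cv2.INTER_CUBIC))
E
```

```text
ee_pos: [0.6261, -0.0406, 0.0024]
ft_force: [-1.9, -10.5, 1.6]
t 15.45 chan pos -6.3 -0.3 2.4 F [ -1.9 -10.5   1.6] Fch -10.6 1.3
shift [-33.7  -0.3  -0.6] twist -0.0002 w -5.825463363235947e-05 j [-0.14  0.74  1.57 -0.    0.83 -0.07] zdown [-1.0e-04 -1.5e-03 -1.0e+00]
```

View pics/w14.png

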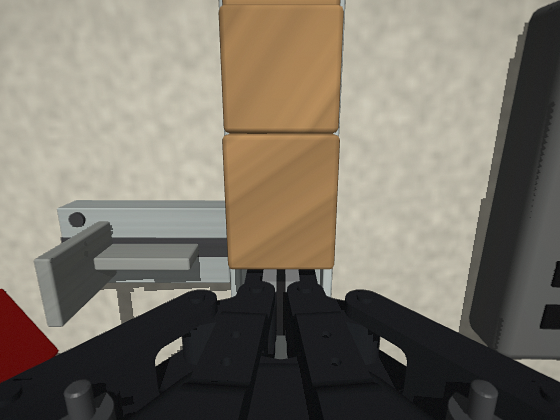

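View pics/s14.png

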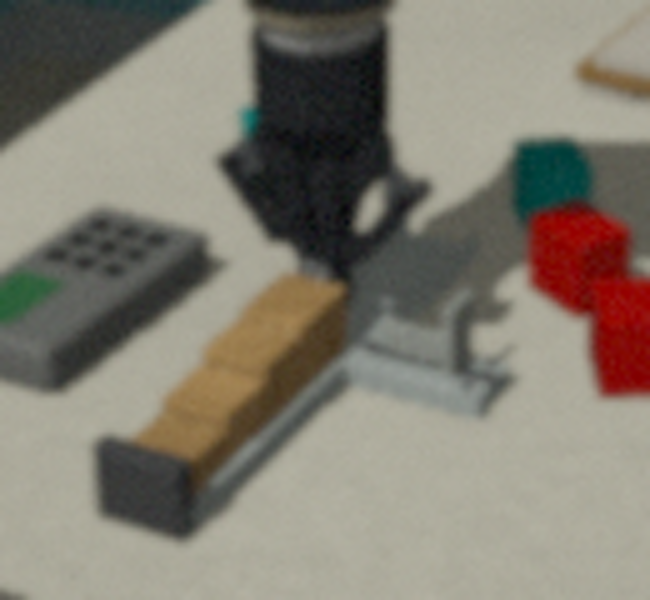

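The row is home: the force rose to 10.6 N with no further motion (TCP y stays at -0.0406), and the side view shows the front block against the stop. Next I back off, lift, and turn 90° so the finger side meets the thumb plate.

```bash
python3 -m jog '[[[-1,-10,0,0,0],[-1,-25,0,0,0],[-1,-30,0,-30,0],[-1,-30,0,-70,0],[-1,-30,-20,-100,0.17],[-1,-20,-40,-110,0.34],[-1,-10,-60,-110,0.51],[-1,0,-80,-110,0.68],[-1,3,-100,-110,0.85],[-1,3,-125,-110,1.02],[-1,3,-125,-110,1.19],[-1,3,-125,-110,1.36]]]'; python3 -m jog '[[[-1,0,0,0,0.17],[-1,0,0,0,0.211],[-1,0,0,0,0.211],[-1,0,0,0,0.211]]]'
python3 - <<'E'
from h import *
todo(-3,125,110)
c=get_calibration("wrist")
im=capture("wrist");cv2.imwrite("pics/w15.png",im[:,:,::-1])
import pickle;pickle.dump(c,open("c15.pkl","wb"))
im=capture("top");a=im[:,:,::-1];cv2.imwrite("pics/t15.png",cv2.resize(a[150:270,200:400],None,fx=4,fy=4,interpolation=cv2.INTER_CUBIC))
E
```

```text
clock: 17.05
ee_pos: [0.5015, -0.0289, 0.1125]
ee_rot: [0.997, 0.071, 0.0, -0.0]
ft_force: [-0.6, 0.4, -0.4]
grip_width: 0.0001
clock: 17.55
ee_pos: [0.5016, -0.0287, 0.1123]
ee_rot: [1.0, -0.031, 0.0, -0.0]
ft_force: [0.1, 0.4, 0.7]
grip_width: -0.0
t 17.55 chan pos -2.2 124.7 112.3 F [0.1 0.4 0.7] Fch 0.4 -0.1
shift [-0.3  0.8  2.3] twist -1.5704 w -5.882304291931166e-06 j [-0.15  0.39  1.86  0.    0.89  1.48] zdown [ 1.e-04  1.e-04 -1.e+00]
```

View pics/w15.png

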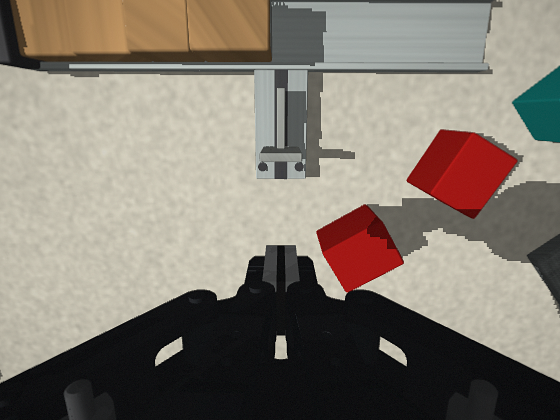

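View pics/t15.png

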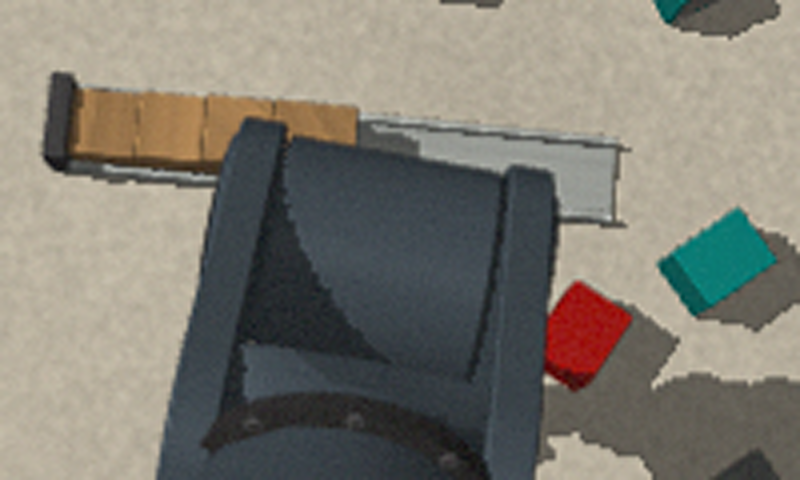

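Run:
```python
from h import *
import pickle;c=pickle.load(open("c15.pkl","rb"))
def ch(p):
    q=np.array(p)[:2]*1000-O;return (q@UX).round(1),(q@UY).round(1)
for k in((262,161,.061),(302,161,.061),(282,153,.061),(256,178,.016),(306,178,.016),(270.5,60,.056),(282,72,.016)):print(k,ch(onz(c,k[:2],k[2])))
for z in(.12,.13,.136,.14):print(z,ch(onz(c,(281,245),z)))
w=cv2.imread("pics/w15.png");cv2.imwrite("pics/w15a.png",cv2.resize(w[40:200,220:340],None,fx=5,fy=4.9)[:784])
```

```text
(262, 161, 0.061) (np.float64(9.6), np.float64(86.3))
(302, 161, 0.061) (np.float64(-16.5), np.float64(86.4))
(282, 153, 0.061) (np.float64(-3.5), np.float64(81.2))
(256, 178, 0.016) (np.float64(17.0), np.float64(106.1))
(306, 178, 0.016) (np.float64(-22.9), np.float64(106.1))
(270.5, 60, 0.056) (np.float64(3.7), np.float64(24.6))
(282, 72, 0.016) (np.float64(-3.6), np.float64(27.0))
0.12 (np.float64(-2.7), np.float64(121.0))
0.13 (np.float64(-2.7), np.float64(117.0))
0.136 (np.float64(-2.6), np.float64(114.5))
0.14 (np.float64(-2.6), np.float64(112.9))
```

View pics/w15a.png

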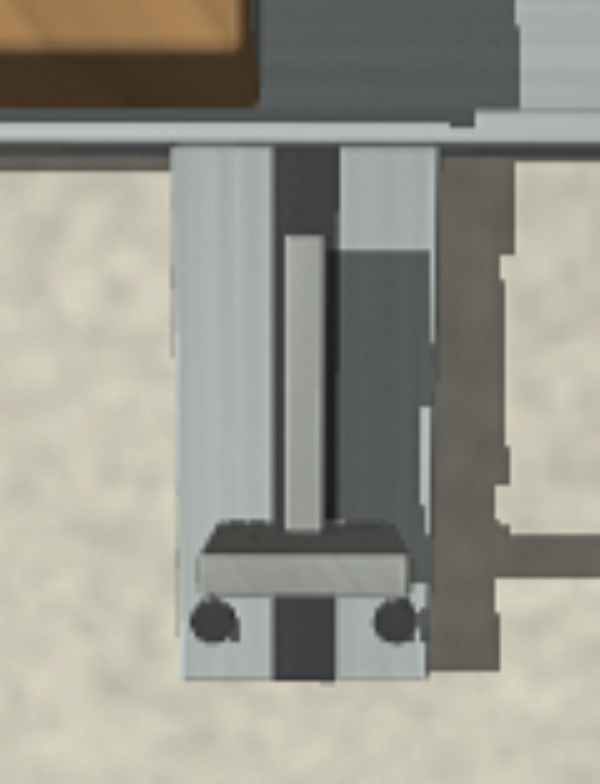

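The thumb plate's outer face is at (262–302, 161), which is channel x -3.4, y +86. That is in line with the finger (u 281), and the block edge stands clear of the keeper bar by about 4 mm. Descending.

```bash
python3 -m jog '[[[-1,0,0.5,35,0],[-1,0,1,70,0],[-1,0,1,90,0],[-1,0,1,101,0],[-1,0,1,101,0],[-1,0,1,101,0],[-1,8,1,101,0],[-1,15,1,101,0],[-1,20,1,101,0],[-1,20,1,101,0]]]'
python3 - <<'E'
from h import *
todo(-3,46,11)
im=capture("wrist");cv2.imwrite("pics/w16.png",im[:,:,::-1])
im=capture("side");a=im[:,:,::-1];cv2.imwrite("pics/s16.png",cv2.resize(a[150:270,220:350],None,fx=5,fy=5,interpolation=cv2.INTER_CUBIC))
E
```

```text
clock: 18.9
ee_pos: [0.5219, -0.0307, 0.0113]
ee_rot: [1.0, -0.032, 0.0, 0.0]
ft_force: [-0.7, -0.3, -1.1]
grip_width: -0.0001
t 18.9 chan pos -3.0 104.3 11.3 F [-0.7 -0.3 -1.1] Fch -0.3 0.7
shift [58.3  0.   0.3] twist -1.571 w -0.0001349941718633561 j [-0.15  0.59  1.86  0.    0.69  1.49] zdown [ 2.e-04 -0.e+00 -1.e+00]
```

View pics/w16.png

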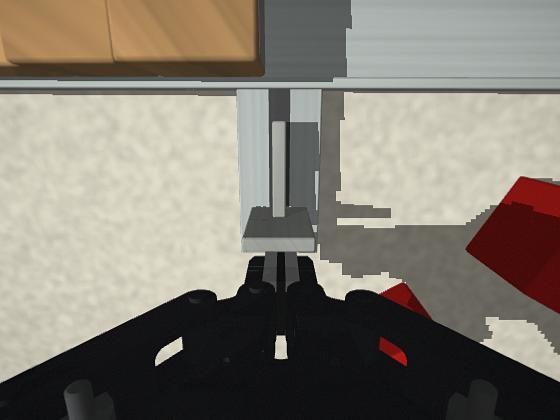

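View pics/s16.png

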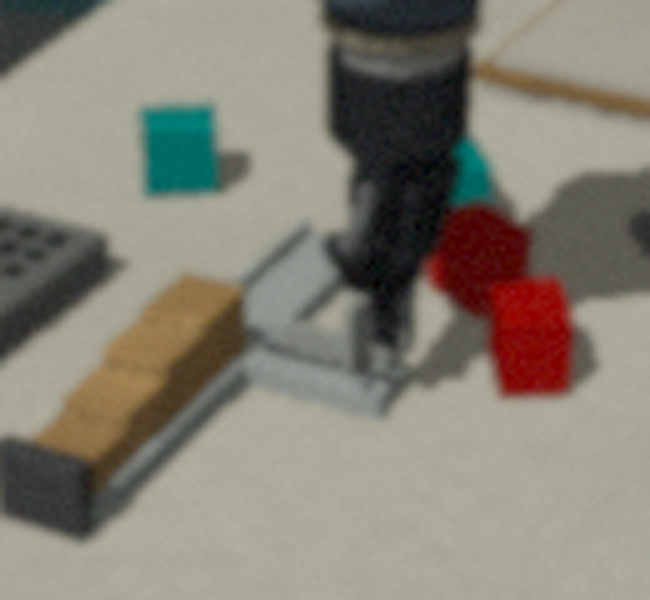

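```bash
python3 -m jog '[[[-1,3,0,0,0],[-1,6,0,0,0],[-1,9,0,0,0],[-1,12,0,0,0],[-1,16,0,0,0],[-1,20,0,0,0],[-1,24,0,0,0],[-1,28,0,0,0],[-1,28,0,0,0]]]'
python3 - <<'E'
from h import *
todo(-3,46,11)
im=capture("wrist");cv2.imwrite("pics/w17.png",im[:,:,::-1])
E
```

```text
clock: 20.12
ee_pos: [0.55, -0.0325, 0.0113]
ee_rot: [0.999, -0.032, 0.0, 0.0]
ft_force: [0.4, -0.5, -0.1]
grip_width: -0.0001
t 20.12 chan pos -3.0 76.1 11.3 F [ 0.4 -0.5 -0.1] Fch -0.4 -0.4
shift [30.1  0.   0.3] twist -1.5712 w -9.912669356031054e-05 j [-0.14  0.63  1.78  0.    0.73  1.49] zdown [ 9.e-04 -0.e+00 -1.e+00]
```

View pics/w17.png

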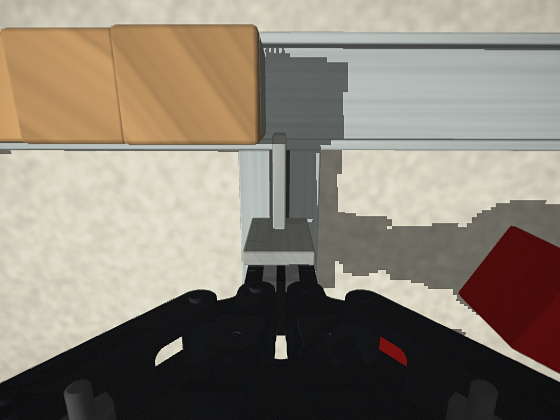

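```bash
(python3 -m jog '[[[-1,3,0,0,0],[-1,6,0,0,0],[-1,9,0,0,0],[-1,12,0,0,0],[-1,15,0,0,0],[-1,18,0,0,0],[-1,21,0,0,0],[-1,24,0,0,0]]]'; python3 -m jog '[[[-1,0.8,0,0,0],[-1,1.6,0,0,0]]]';python3 -m jog '[[[-1,0.8,0,0,0],[-1,1.6,0,0,0]]]';python3 -m jog '[[[-1,0.8,0,0,0],[-1,1.6,0,0,0]]]') | grep -E "ee_pos|force"
python3 - <<'E'
from h import *
todo(-3,46,11)
im=capture("wrist");cv2.imwrite("pics/w18.png",im[:,:,::-1])
E
```

```text
ee_pos: [0.5736, -0.034, 0.0113]
ft_force: [-2.6, 0.7, 0.7]
ee_pos: [0.575, -0.0341, 0.0113]
ft_force: [-2.9, 1.4, 0.6]
ee_pos: [0.5766, -0.0342, 0.0113]
ft_force: [-2.1, -0.5, 1.2]
ee_pos: [0.5782, -0.0343, 0.0113]
ft_force: [-2.2, -0.4, 1.1]
t 21.93 chan pos -3.0 47.9 11.3 F [-2.2 -0.4  1.1] Fch -0.5 2.2
shift [1.9 0.  0.3] twist -1.5712 w -3.108003412728861e-05 j [-0.14  0.67  1.7  -0.    0.77  1.49] zdown [-0.  0. -1.]
```

View pics/w18.png

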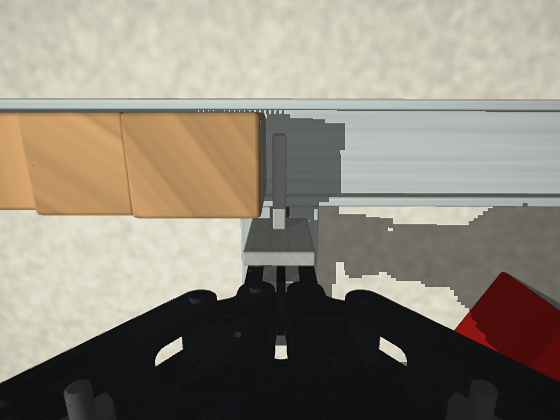

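```bash
(python3 -m jog '[[[-1,0.7,0,0,0],[-1,1.4,0,0,0]]]';python3 -m jog '[[[-1,0.7,0,0,0],[-1,0.7,0,0,0]]]';python3 -m jog '[[[-1,0.7,0,0,0],[-1,0.7,0,0,0]]]';python3 -m jog '[[[-1,0.7,0,0,0],[-1,0.7,0,0,0]]]') | grep -E "ee_pos|force"
```

```text
ee_pos: [0.5796, -0.0344, 0.0113]
ft_force: [-2.2, -0.8, 1.0]
ee_pos: [0.5797, -0.0344, 0.0113]
ft_force: [-5.0, -0.1, 4.1]
ee_pos: [0.5797, -0.0344, 0.0113]
ft_force: [-9.5, -1.3, 7.7]
ee_pos: [0.5797, -0.0344, 0.0113]
ft_force: [-13.7, -1.0, 10.5]
```

```bash
(python3 -m jog '[[[-1,-8,0,0,0],[-1,-16,0,0,0],[-1,-25,0,0,0],[-1,-30,0,-20,0],[-1,-30,0,-60,0],[-1,-30,0,-100,0],[-1,-30,0,-110,0],[-1,-30,0,-110,0],[-1,-30,0,-110,0]]]') | grep -E "ee_pos|force"
python3 - <<'E'
from h import *
todo(-3,46,11)
c=get_calibration("wrist")
im=capture("wrist");cv2.imwrite("pics/w19.png",im[:,:,::-1])
import pickle;pickle.dump(c,open("c19.pkl","wb"))
cv2.imwrite("pics/w19a.png",cv2.resize(im[60:240,200:360,::-1],None,fx=4.4,fy=3.3))
im=capture("side");a=im[:,:,::-1];cv2.imwrite("pics/s19.png",cv2.resize(a[150:270,200:330],None,fx=5,fy=5,interpolation=cv2.INTER_CUBIC))
E
```

```text
ee_pos: [0.551, -0.0325, 0.12]
ft_force: [-0.1, 0.3, 0.0]
t 24.1 chan pos -2.9 75.2 120.0 F [-0.1  0.3  0. ] Fch 0.3 0.2
shift [2.940e+01 1.000e-01 1.089e+02] twist -1.5711 w 0.00022314927783649834 j [-0.14  0.46  1.73  0.    0.96  1.49] zdown [-2.e-03  3.e-04 -1.e+00]
```

View pics/w19.png

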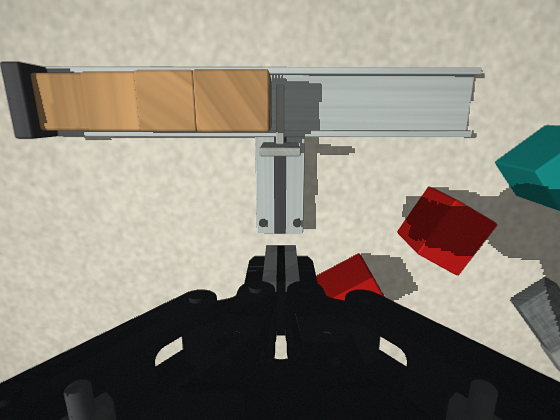

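View pics/s19.png

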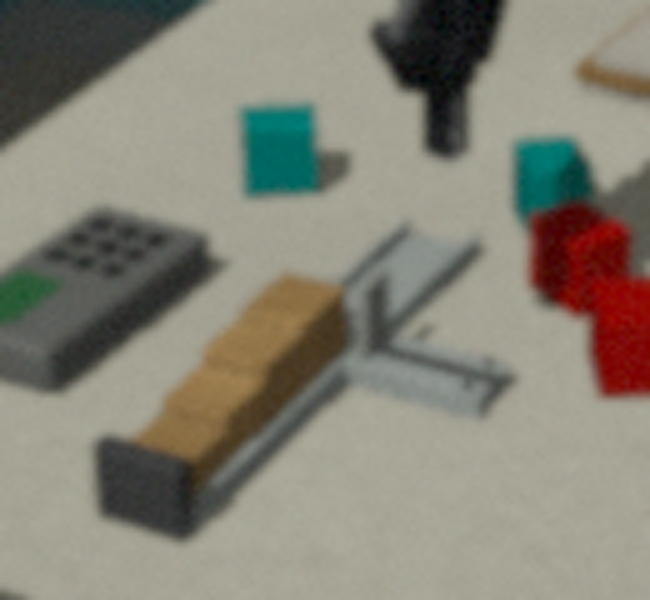

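Run:
```python
from h import *
import pickle;c=pickle.load(open("c19.pkl","rb"))
def ch(u,v,z):
    q=onz(c,(u,v),z)[:2]*1000-O;return (q@UX).round(1),(q@UY).round(1)
for v in(155,156,157):print(v,ch(281,v,.061))
for v in(232,233.5):print("shelf",ch(281,v,.016))
for v in(67,137):print("walls",ch(400,v,.016))
print("block",ch(270,130,.056),ch(268,71,.056),"stop",ch(42,100,.044),ch(34,70,.044))
```

```text
155 (np.float64(-3.6), np.float64(34.0))
156 (np.float64(-3.6), np.float64(34.6))
157 (np.float64(-3.6), np.float64(35.3))
shelf (np.float64(-3.7), np.float64(105.3))
shelf (np.float64(-3.7), np.float64(106.7))
walls (np.float64(-93.4), np.float64(-26.6))
walls (np.float64(-98.3), np.float64(25.2))
block (np.float64(3.8), np.float64(17.8)) (np.float64(4.7), np.float64(-19.3)) stop (np.float64(161.9), np.float64(-2.1)) (np.float64(163.6), np.float64(-21.5))
```

View pics/w19a.png

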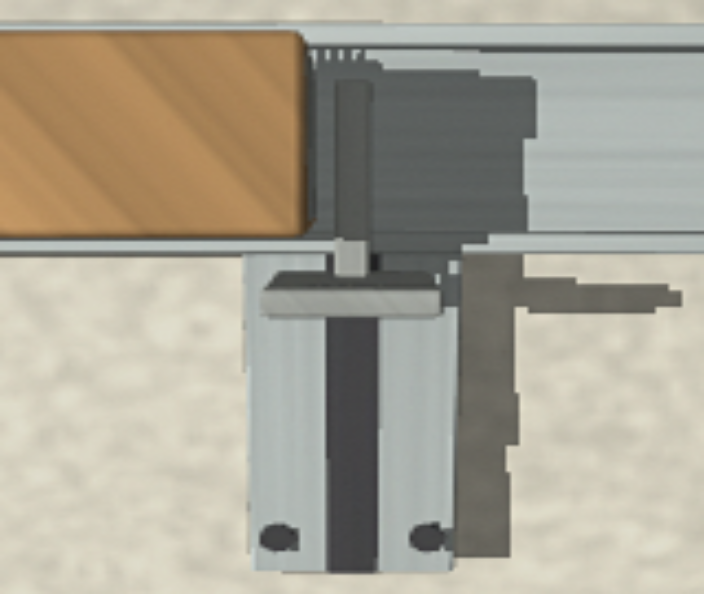

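```bash
(python3 -m jog '[[[-1,-30,0,-40,0],[-1,-80,0,-80,0],[-1,-120,0,-100,0],[-1,-120,0,-100,0],[-1,-120,0,-100,0]]]') | grep -E "ee_pos|force"
python3 - <<'E'
from h import *
im=capture("top")[:,:,::-1];cv2.imwrite("pics/t20.png",im)
im=capture("side")[:,:,::-1];cv2.imwrite("pics/s20.png",im)
E
```

```text
ee_pos: [0.4324, -0.0251, 0.2208]
ft_force: [-0.1, 0.1, -0.6]
```

View pics/t20.png

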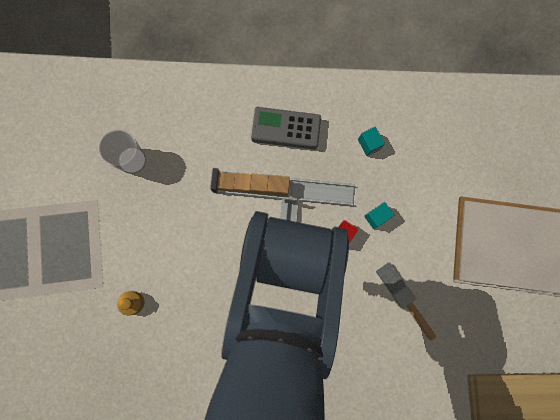

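View pics/s20.png

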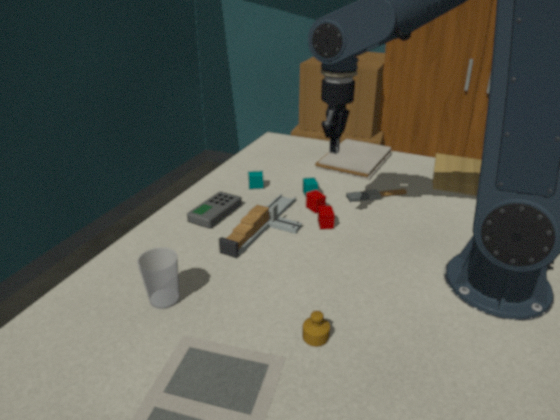

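The beaker (118,147), meter (286,127), weight (130,302), brush and coloured cubes are all where they started. The row is against the stop at (216,181), the keeper is across, and the robot is clear.

```bash
python3 -c "
from bench import *
print(state()['clock']);print(finish_job())"
```

```text
24.925
the job is handed in; nothing more can be done
None
```

The row of blocks is pushed home against the stop and the keeper is fully across behind it. I handed the job in at 24.9 s of the 48 s allowed.

**Row:** I pushed with shut fingers on the end block's plated face only, at 1 to 3 N. At the stop the force rose to 10.6 N with no further motion. After the keeper was set, the end face measured about 8 mm from the bar's centre line, against about 7 mm nominal.

**Keeper:** I pushed it by the thumb plate to its end of travel. The force rose to about 14 N with no further motion, and I stopped there. The plate's outer face is 71.4 mm from the shelf's end, against 72 mm expected.

**Final pictures:** The beaker, weight, meter, brush and coloured cubes are where they started. The robot stands clear, with its tool centre 0.22 m up and no force on it.

**Checks that disagreed:**
- **Fingertip height:** The tips turned out to be about 24 mm above the TCP, not 11 mm ahead of it as stated. My first approach therefore passed about 1 mm over the end block. It moved nothing and showed no force. I backed off, measured the tip height in the side view, and went in lower.
- **Channel position:** My first camera estimate was off by 4 to 5 mm along and across the channel. I corrected this with the wrist camera and by feeling for contact.
- **Upward force:** The final press on the keeper also showed about 10 N upward on the tool. I did not find the cause.

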